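Load two reagent cartridges into the spring magazine

TASK

Load the two white reagent cartridges into the analyser's spring magazine, one at a time: lay each flat between the corner guides, press it down past the two sprung lips until it snaps under them, and let go before you bring the next, so that both end up stacked flat and held down by the lips. How high the lips sit is set differently every time, so press by feel, and never push with more than 20 N. Leave the jar, the slide box and the steel dish where they are.

Things in the scene. Friction and masses are not known exactly. Their poses are not given: they have to be found in the camera images.
- magazine: Fixed top-loaded cartridge magazine. Origin on the counter under its centre; x along its length, y across, z up. White base 170 (x) x 90 (y) x 10 mm; white blocks 60 mm high at both ends (x 65 to 81). Between them a grey insert is clamped h = 0 to 20 mm above its lowest setting; h is hidden and does not give under load. Guides, lips and floor ride on it: add h to heights below.
- mag_guides (a point): Point fixed to the magazine's base, on its axis, 86 mm above the counter: top of the insert's four corner guides at h = 0 (inner faces at y +-15.3 mm, x from +-32 to +-50; flared tops reach 10 mm higher). The long sides between x = -32 and +32 are open for fingers down to the base. A cartridge goes in flat, its length along the magazine's x.
- mag_lips (a point): Point fixed to the magazine's base, on its axis, 68 mm above the counter: underside of the two sprung steel lips at h = 0. They stand at x = +-41.5 mm (14 mm wide), overhang a cartridge's ends by 3.5 mm and give way outwards; ramps rise outwards to x = +-49, 12 mm up. A laid cartridge rests on the ramps, underside near 73 + h mm. Parting the lips takes about 9 N (14 N with the floor) in the first 5 mm.
- mag_floor (a point): Point fixed to the magazine's base, on its axis, 67.5 mm above the counter: top of the empty sprung aluminium floor at h = 0. It pushes up with 4.5 N (empty) to 9 N (full) and has 37.3 mm of stroke, which ends on a stiff pad (12 N, then 10 N per mm): 1.8 mm beyond where the second cartridge, pushing the first down, snaps in. A lone cartridge may be bottomed too. Press at about 10 mm/s: 15 N means bottomed.
- mag_snap (a point): Point fixed to the magazine's base, on its axis, 68 mm above the counter: the height, at h = 0, that a cartridge's top must be pushed below (some 23 mm of travel from where it was laid) for the lips to snap shut over it. The floor then holds its top up against the lips' undersides. Let go too early, it comes back up.
- cart_a_mid (a point): White flat-topped plastic reagent cartridge, a plain block 90 long (its x) x 28 wide (its y) x 18 thick (its z) mm, about 55 g, lying flat on the counter. The point is its centre, 9 mm above its underside; the two cartridges are alike and either end may lead.
- cart_b_mid (a point): White flat-topped plastic reagent cartridge, a plain block 90 long (its x) x 28 wide (its y) x 18 thick (its z) mm, about 55 g, lying flat on the counter. The point is its centre, 9 mm above its underside; the two cartridges are alike and either end may lead.
- lip_near (a joint): Outward opening in m of the sprung lip at the magazine's -x end: 0 shut, about 0.0035 while a cartridge's end is beside it, 0.007 at most.
- lip_far (a joint): The same for the lip at the magazine's +x end.
- cart_a: The same cartridge as cart_a_mid; origin at the centre of its underside, axes as there.
- cart_b: The same cartridge as cart_b_mid; origin at the centre of its underside, axes as there.
- jar: Amber jar, 42 mm across, 60 mm high, origin at the centre of its underside. Leave it alone.
- slide_box: Closed grey microscope slide box, 97 x 87 x 34 mm, origin at the centre of its underside. Leave it alone.
- dish: Steel dish, 90 mm across, 35 mm high, origin at the centre of its underside. Leave it alone.
Mind the look-alikes: they are no part of the job. Leave any yellow look-alike of the cart_a alone.

How it is judged (in metres and radians):
On the way:
1. one cartridge has snapped in under the lips and been let go while the other is still away from the magazine (((value of joint each of lip_near, lip_far below 0.0015 m and horizontal distance between cart_a_mid and magazine below 0.004 m and angle between cart_a_mid's own z axis and vertical below 0.06 rad and z of cart_a_mid in the frame of magazine between 0.0565 and 0.0805 m and angle between the x axis of cart_a_mid and the x axis of magazine, either way round below 0.08 rad and horizontal distance between cart_b_mid and magazine above 0.09 m and contact force between the fingers and magazine below 0.05 N and distance between the grasp point and cart_a_mid above 0.035 m) or (value of joint each of lip_near, lip_far below 0.0015 m and horizontal distance between cart_b_mid and magazine below 0.004 m and angle between cart_b_mid's own z axis and vertical below 0.06 rad and z of cart_b_mid in the frame of magazine between 0.0565 and 0.0805 m and angle between the x axis of cart_b_mid and the x axis of magazine, either way round below 0.08 rad and horizontal distance between cart_a_mid and magazine above 0.09 m and contact force between the fingers and magazine below 0.05 N and distance between the grasp point and cart_b_mid above 0.035 m))), for 0.2 s.
At the end, for the whole second after the job is handed in: Both cartridges under the lips: the upper one's centre 56.5 to 80.5 mm above the magazine's origin, the other's 16 to 20 mm below it; both lips within 1.5 mm of shut; both within 4 mm of its axis in plan, within 0.08 rad of its length, flat to 0.06 rad, at rest (((value of joint each of lip_near, lip_far below 0.0015 m and horizontal distance between each of cart_a_mid, cart_b_mid and magazine below 0.004 m and angle between each of cart_a_mid, cart_b_mid's own z axis and vertical below 0.06 rad and z of cart_a_mid in the frame of magazine between 0.0565 and 0.0805 m and z of cart_b_mid in the frame of cart_a_mid between -0.02 and -0.016 m and angle between the x axis of each of cart_a_mid, cart_b_mid and the x axis of magazine, either way round below 0.08 rad and linear speed of each of cart_a, cart_b below 0.01 m/s) or (value of joint each of lip_near, lip_far below 0.0015 m and horizontal distance between each of cart_b_mid, cart_a_mid and magazine below 0.004 m and angle between each of cart_b_mid, cart_a_mid's own z axis and vertical below 0.06 rad and z of cart_b_mid in the frame of magazine between 0.0565 and 0.0805 m and z of cart_a_mid in the frame of cart_b_mid between -0.02 and -0.016 m and angle between the x axis of each of cart_b_mid, cart_a_mid and the x axis of magazine, either way round below 0.08 rad and linear speed of each of cart_a, cart_b below 0.01 m/s))); the robot touches nothing.
It fails at once if the cartridges are pressed together with more than 20 N (contact force between cart_a and cart_b above 20 N).
It fails at once if the magazine is forced: the contact forces on it add up to more than 40 N (contact force between magazine and anything else above 40 N).
It fails at once if the jar is moved more than 30 mm (distance of jar from where it was at the start of the episode above 0.03 m).
It fails at once if the slide box is moved more than 30 mm (distance of slide_box from where it was at the start of the episode above 0.03 m).
It fails at once if the dish is moved more than 30 mm (distance of dish from where it was at the start of the episode above 0.03 m).
It also fails if it takes over 72 s, if anything falls off the work surface, if the arm or the gripper's body presses on something with over 40 N, if the wrist force passes 120 N, or if a joint passes its speed limit or range.

ROBOT

A 6-joint arm with a two-finger parallel gripper is mounted at the origin on the work surface. World frame = base frame: x ahead of the robot, y to its left, z up, the work surface at z = 0. Lengths are in mm, angles in rad, forces in N, time in s.
With the tool pointing down it reaches from about 350 to 875 mm from the base axis. Payload 4.2 kg.
Tool frame: the origin (TCP) lies midway between the tips of the shut fingers; the grasp point (between the pads) lies 19 mm behind it; z points along the fingers, y is the line along which they close (so a half turn about z gives the same grasp; the last joint's range is limited). The gripper opens to 85 mm and grips with 20 to 120 N. Pads are 22 mm wide; open, the fingers measure 114 mm over their backs; the gripper's body (76 mm by 85 mm) begins 54 mm behind the grasp point. The pads swing forward as they close: fully open they stand 13 mm farther back than shut.
Start: joints at [0.259, 0.385, 0.008, 0, -1.194, -0.259], TCP at [624.979, 0.025, 231.312] pointing down, gripper open.
Joint ranges: [-3.14, 3.14], [-1.21, 2.06], [-1.07, 1.41], [-3.16, 2.05], [-2.99, -0.16], [-3.1, 3.1]. Speed limits (rad/s): [2.79, 2.79, 3.14, 3.14, 3.14, 3.14].

INTERFACE

Orientations are given as a unit quaternion [x, y, z, w].
In Python, from bench import arm, eyes, nets gives the robot as it stands.
- The arm moves only by the tool apply_moves, never from a script. Its arguments are lists of equal length, an entry for each row: "delta_rot": the turn, a rotation vector about the tool's x, y, z as a fraction of full scale, a list of three; "xyz": the shift along the tool's x, y, z as a fraction of full scale, a list of three; "hand": the gripper command: -1 is fully open, 1 is shut, values between are in proportion. In form: {"delta_rot": [[ax, ay, az], ...], "xyz": [[dx, dy, dz], ...], "hand": [hand, ...]}. A call has 1 to 20 rows; each row shifts and turns the commanded pose from where the row before left it, along the tool's axes as they then stand; what a row does not reach is not made up. Full scale, the value 1, is 0.025 m for a shift and 6 degrees for a turn. A row lasts 1/12 s, in which the tool goes at most 41.7 mm and 7.16 degrees, less where a joint would pass 70% of its speed; a pose out of reach is approached as far as the arm can. A call with a number of a shift or a turn outside -1 to 1 is refused whole. A call with a gripper value outside its range is refused whole. The fingers move at their own pace and stop on an object; the grip force is fixed at half the most. Time passes only in rows, so rows that do not move let the fingers close. It gives the time, the measured TCP pose, the force, the opening and the grip force at its end, in the units of the state.
- arm.read_state(): the state, without advancing time (a new reading comes with each control period).
- eyes.get_image(name): name is "scene" or "side" or "wrist"; returns a dict with "frame" (420x560x3 uint8, red, green, blue), "range_z" (420x560 float32, mm along the optical axis (not along the pixel's ray), 0 where there is no reading), "camera_matrix" (3x3 intrinsics, pixels), "dist" ([k1, k2, p1, p2, k3] as OpenCV has them; the pictures are not rectified), "R" (3x3) and "t" (3): a world point X has camera coordinates R X + t; the wrist camera has in their place "hand_eye" (4x4, takes a point from camera to tool coordinates, whose origin is the TCP and whose axes are the flange's). Camera axes: x right, y down, z forward; pixel columns grow to the right and rows downward; lengths in mm; the calibration is good to about 2 mm. A picture is of the moment at which its call begins: read the wrist's pose just before it.
- arm.job_done(): hands the job in; it is judged then, once.
Trained networks look in a picture, given as the dict that the camera call returned (one of the last four; its "shot" number tells which), for a name from the list of things; names that differ only in an ending like _2 or _b are one class to them, and where a whole thing is asked for, a point or a joint stands for the part that bears it (a point fixed in the world has none). Each returns a list of dicts, best first, with "score" (0 to 1); they miss things now and then, are a little off and sometimes report something else, mostly with a low value. They report only what shows in the picture. A call takes as long as a camera call. They do not tell look-alikes from the thing itself.
- nets.look_for(name, picture): "bbox" ([left, top, right, bottom] in pixels, round what is visible of it).
- nets.masks_of(name, picture): "region" (420x560 bool, what is visible of it) and "bbox" ([left, top, right, bottom] in pixels, round what is visible of it).
The state is a dict: "clock": time; "joints": joint angles; "joint_vel": joint speeds; "joint_efforts": joint torques, N m; "position": TCP position; "ee_rot": TCP orientation; "contact_force": force on the tool from outside, world axes, zero at the start; "wrist_torque": the same for the moment, N m; "gripper_width": finger opening in mm; "grasp_force": force on a finger pad.
Only numpy, scipy, OpenCV 4.12 (cv2) and the standard library are available. Lean on these libraries where they do the work, as an engineer would, in place of code of your own. Each camera call takes 0.05 s, during which the arm holds its last target. There are 200 camera calls.

## Working session

There is one attempt and no reset: what is moved stays moved. The work goes in short steps, Python scripts to look and compute and a tool call to move; the robot and the scene stay as the last step left them, time stands still between calls to the robot, and variables do not carry over. Pictures are saved under pics/ and viewed, at most 10 in all, crops included, and the job is handed in when it is done.

Besides the shell and the picture viewer there is one more tool, called after "Call:" by a JSON object that holds its "name" and its "arguments". apply_moves: Moves the arm, as the interface text tells. Its arguments: {"type":"object","properties":{"delta_rot":{"type":"array"},"xyz":{"type":"array"},"hand":{"type":"array"}},"required":["delta_rot","xyz","hand"]}

```bash
ls; mkdir -p pics; cat > h.py <<'E'
import numpy as np, cv2
from bench import arm, eyes, nets
from scipy.spatial.transform import Rotation as Ro
def cloud(p, mask=None, st=None):
    z=p["range_z"]; ok=z>0
    if mask is not None: ok&=mask
    v,u=np.nonzero(ok)
    n=cv2.undistortPoints(np.stack([u,v],1).astype(np.float64)[:,None],np.array(p["camera_matrix"]),np.array(p["dist"]))[:,0]
    d=z[v,u].astype(float)
    X=np.c_[n*d[:,None],d]
    if "R" in p: W=(X-np.array(p["t"]))@np.array(p["R"])
    else:
        H=np.array(p["hand_eye"]); T=X@H[:3,:3].T+H[:3,3]
        W=Ro.from_quat(st["ee_rot"]).apply(T)+np.array(st["position"])
    return W,u,v
E
python3 - <<'E'
from h import *
s=arm.read_state(); print(s)
ims=[]
for n in ["scene","side"]:
    p=eyes.get_image(n); ims.append(p["frame"])
    for nm in ["cart_a","magazine","dish","jar","slide_box"]:
        for r in nets.masks_of(nm,p)[:4]:
            W,u,v=cloud(p,r["region"])
            if len(W)<20: print(n,nm,r["score"],"few");continue
            hi=np.percentile(W[:,2],97); 
            T=W[W[:,2]>hi-5][:,:2].astype(np.float32)
            c,sz,a=cv2.minAreaRect(T)
            col=p["frame"][r["region"]].mean(0).round()
            print(n,nm,round(r["score"],2),np.round(r["bbox"]),"ztop",round(hi,1),"c",np.round(c,1),np.round(sz,1),round(a,1),col)
cv2.imwrite("pics/a.png",cv2.resize(np.vstack(ims),None,fx=.71,fy=.71)[:,:,::-1])
cv2.imwrite("pics/scene.png",ims[0][:,:,::-1])
E
```

```text
pics
{'clock': 0.0, 'joints': array([ 2.58611389e-01,  3.85584035e-01,  6.58367395e-03, -4.97728325e-04,
       -1.19398949e+00, -2.58604722e-01]), 'joint_vel': array([-2.02661987e-03, -3.12139702e-04, -1.01965152e-04,  6.08924247e-04,
        1.01807716e-05,  1.17529680e-03]), 'joint_efforts': array([-9.55001960e-04, -3.92286408e+01,  1.88399577e+01,  4.18616563e+00,
       -4.72148502e-03,  8.27910434e-07]), 'position': array([6.24401815e+02, 2.20300569e-02, 2.30188689e+02]), 'ee_rot': array([-0.70704376,  0.70716891,  0.00075135, -0.00083178]), 'contact_force': array([ 0.33943432,  0.10940077, -0.44478786]), 'wrist_torque': array([ 0.00730792,  0.01054865, -0.00263169]), 'grasp_force': 0.0, 'gripper_width': 85.56744380996804}
scene cart_a 0.85 [344. 280. 379. 318.] ztop 21.6 c [480.3 268.8] [91.1 27.2] 15.4 [219. 218. 215.]
scene cart_a 0.85 [404. 302. 451. 326.] ztop 20.2 c [398.6 370.3] [31.2 91.6] 74.8 [212. 196. 107.]
scene cart_a 0.77 [291. 307. 336. 328.] ztop 21.3 c [586.7 252.3] [31.3 90.5] 59.6 [219. 215. 210.]
scene magazine 0.73 [239. 192. 311. 247.] ztop 90.7 c [486.6 
[... 437 characters left out ...]
88.]
side cart_a 0.59 [228. 157. 255. 173.] ztop 20.9 c [478.9 259.5] [86.6 29.3] 15.5 [197. 194. 188.]
side cart_a 0.5 [194. 145. 227. 159.] ztop 20.5 c [399.4 361.8] [33.4 87.8] 74.5 [199. 177. 101.]
side magazine 0.62 [244. 206. 308. 253.] ztop 89.1 c [484.1 -32.2] [ 49.9 112.3] 71.5 [154. 151. 151.]
side dish 0.8 [247. 333. 291. 376.] ztop 37.0 c [ 359.2 -370.2] [89.  87.6] 49.5 [157. 155. 153.]
side dish 0.68 [264. 160. 295. 170.] ztop 21.1 c [587.4 245.1] [30.7 87.1] 63.9 [198. 193. 186.]
side jar 0.85 [298. 276. 316. 304.] ztop 62.1 c [ 492.  -237.9] [36.1 33.4] 79.4 [188. 174. 161.]
side slide_box 0.65 [354. 240. 407. 284.] ztop 37.6 c [ 697.7 -199.5] [96.  84.2] 7.2 [111. 109. 112.]
```

View pics/a.png

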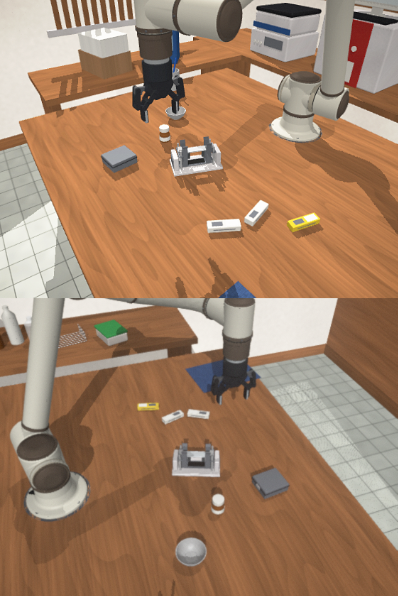

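The scene and side pictures show the magazine near (485,-28), white cartridges near (480,264) and (587,250), and the yellow look-alike near (399,366). Next I move closer and use the wrist camera.

Call:
{"name": "apply_moves", "arguments": {"delta_rot": [[0, 0, 0], [0, 0, 0], [0, 0, 0], [0, 0, 0], [0, 0, 0], [0, 0, 0], [0, 0, 0], [0, 0, 0]], "xyz": [[0, 0.8, -0.6], [0, 0.8, -0.6], [0, 0.8, -0.6], [0, 0.8, -0.6], [0, 0.8, -0.6], [0, 0, 0], [0, 0, 0], [0, 0, 0]], "hand": [-1, -1, -1, -1, -1, -1, -1, -1]}}

```text
clock: 1.27
position: [525.0, 0.1, 306.0]
ee_rot: [-0.707, 0.707, 0.0, 0.0]
contact_force: [-0.2, 0.0, -0.0]
gripper_width: 85.3
grasp_force: 0.0
```

```bash
cat > w.py <<'E'
from h import *
import sys
s=arm.read_state(); p=eyes.get_image("wrist"); print(s["clock"],s["position"],s["ee_rot"],s["contact_force"])
cv2.imwrite(sys.argv[1],p["frame"][:,:,::-1]); np.savez("last.npz",frame=p["frame"],range_z=p["range_z"],camera_matrix=p["camera_matrix"],dist=p["dist"],hand_eye=p["hand_eye"],pos=s["position"],rot=s["ee_rot"])
print(np.array(p["hand_eye"]).round(3).tolist())
for nm in ["cart_a","magazine"]:
    for r in nets.masks_of(nm,p)[:3]:
        W,u,v=cloud(p,r["region"],s)
        if len(W)<30: continue
        hi=np.percentile(W[:,2],97)
        T=W[W[:,2]>hi-5][:,:2].astype(np.float32); c,sz,a=cv2.minAreaRect(T)
        print(nm,round(r["score"],2),np.round(r["bbox"]),"ztop",round(hi,1),"c",np.round(c,1),np.round(sz,1),round(a,2))
E
python3 w.py pics/b.png
```

```text
1.2667 [5.25033237e+02 1.45024536e-01 3.06041313e+02] [-7.07088658e-01  7.07124875e-01  1.54522227e-04  1.28440970e-04] [-0.16654941  0.0390836  -0.01729929]
[[0.0, -0.952, -0.305, 77.98], [1.0, -0.0, 0.001, -0.037], [-0.001, -0.305, 0.952, -141.696], [0.0, 0.0, 0.0, 1.0]]
cart_a 0.93 [275. 314. 346. 352.] ztop 18.7 c [479.6 265.2] [90.9 30.8] 16.92
cart_a 0.82 [210. 303. 270. 344.] ztop 18.5 c [587.2 248.5] [30.3 89.3] 60.43
cart_a 0.73 [331. 370. 382. 397.] ztop 18.5 c [406.8 361.1] [24.2 71.6] 73.68
magazine 0.78 [237.  77. 392. 191.] ztop 94.3 c [486.2 -29.9] [ 46.5 100.3] 69.2
magazine 0.39 [209. 300. 271. 347.] ztop 18.5 c [587.2 248.6] [30.3 89.2] 60.08
```

View pics/b.png

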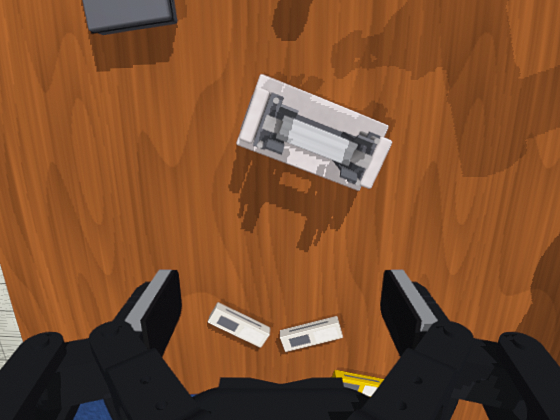

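The wrist picture shows the magazine at pixels (315,132), its long axis tilted, and white cartridges at (240,325) and (312,334). The yellow one is at the bottom edge. I'll fit the magazine from this depth image.

```bash
cat > mag.py <<'E'
from h import *
d=np.load("last.npz"); p={k:d[k] for k in d.files}; st={"ee_rot":d["rot"],"position":d["pos"]}
W,u,v=cloud(p,None,st)
m=np.hypot(W[:,0]-486,W[:,1]+30)<110; W=W[m];f=p["frame"][v[m],u[m]]
print(np.histogram(W[:,2],np.arange(-5,115,5)))
for lo,hi in [(5,13),(54,64)]:
    b=W[(W[:,2]>lo)&(W[:,2]<hi)]
    print(lo,np.median(b[:,2]),[np.round(x,1) for x in cv2.minAreaRect(b[:,:2].astype(np.float32))])
c,sz,a=cv2.minAreaRect(W[(W[:,2]>54)&(W[:,2]<64)][:,:2].astype(np.float32))
a=np.radians(a if sz[0]>sz[1] else a-90); print("yaw",a)
L=(W[:,:2]-c)@np.array([[np.cos(a),-np.sin(a)],[np.sin(a),np.cos(a)]])
for z in range(0,110,6):
    k=(W[:,2]>z)&(W[:,2]<=z+6)
    if k.sum()>8: print(z,k.sum(),np.percentile(L[k],[0,3,25,50,75,97,100],axis=0).round(1).T.tolist())
q=(abs(L[:,0])<25)&(abs(L[:,1])<12); print("floor",np.percentile(W[q][:,2],[5,25,50,75,95]))
q=(abs(L[:,0])>62)&(W[:,2]>50);print("block",np.percentile(W[q][:,2],[5,50,95]))
g=W[:,2]>80; print("guides",np.round(np.c_[L,W[:,2]][g][::max(1,g.sum()//40)],1).tolist())
q=np.hypot(L[:,0],L[:,1])>100; print("table",np.median(W[q][:,2]))
E
python3 mag.py
```

```text
(array([11539,  1812,  3690,   720,   168,    18,    19,    16,    22,
          23,    65,    40,  1350,   709,  2216,   160,   186,   390,
         143,   235,   271,     0,     0]), array([ -5,   0,   5,  10,  15,  20,  25,  30,  35,  40,  45,  50,  55,
        60,  65,  70,  75,  80,  85,  90,  95, 100, 105, 110]))
5 9.026326324597989 [array([486.2, -30.1]), array([ 90.9, 170.3]), np.float64(69.4)]
54 59.052459715177136 [array([486. , -30.1]), array([ 60.7, 162.5]), np.float64(69.6)]
yaw -0.356563181499657
0 1814 [[-109.8, -99.6, -38.1, 8.3, 50.9, 101.6, 108.9], [-108.6, -101.0, -73.8, -51.0, 50.5, 96.1, 108.0]]
6 4212 [[-85.1, -75.3, -33.2, -2.8, 26.8, 77.4, 85.5], [-45.6, -43.7, -35.8, -25.2, 30.9, 43.4, 45.5]]
12 357 [[-55.5, -43.1, -21.0, -0.8, 18.8, 45.2, 76.5], [-30.4, -16.3, -14.4, -12.4, -10.9, -3.4, 39.4]]
18 23 [[-54.5, -54.5, -50.7, -32.5, 65.1, 65.9, 67.1], [-29.9, -26.5, -21.6, -17.4, -2.2, 22.5, 25.3]]
24 21 [[-56.1, -55.7, -53.7, -32.7, 45.3, 65.2, 65.2], [-26.2, -25.9, -23.2, -17.3, -7.9, 20.2, 26.5]]
30 22 [[-54.5, -54.2, -46.4, 6.1, 65.1, 65.2, 65.2], [-25.2, -2
[... 1477 characters left out ...]
68.1, 54.4, 355.6], [85.2, 55.9, 363.8], [-31.1, 13.2, 364.7], [-17.7, 36.4, 345.4], [87.7, 53.7, 372.2], [-15.9, 14.2, 373.7], [84.9, 55.8, 371.5], [5.6, 15.8, 382.1], [-24.1, 18.9, 369.8], [-27.4, 9.1, 380.2], [-33.6, 6.9, 381.7], [-29.3, 17.2, 373.5], [64.6, 37.9, 386.9], [19.6, 29.1, 379.3], [-0.9, 13.5, 388.2], [-31.8, 19.6, 373.8], [-27.5, 9.2, 385.8], [-27.9, 8.5, 387.0], [-28.1, 13.4, 382.9], [-29.4, 25.7, 371.7], [3.7, 15.9, 390.7], [12.8, 25.6, 385.3], [22.1, 29.5, 385.4], [23.7, 29.6, 386.3], [14.6, 25.6, 387.6], [5.8, 16.3, 393.6], [-42.8, 24.4, 374.5], [70.6, 70.1, 371.3], [46.9, 29.8, 396.3], [26.0, 29.4, 390.7], [8.8, 17.7, 395.9], [-25.6, 10.1, 394.7]]
table 369.6588553277745
```

Call:
{"name": "apply_moves", "arguments": {"delta_rot": [[0, 0, 0], [0, 0, 0], [0, 0, 0], [0, 0, 0], [0, 0, 0], [0, 0, 0], [0, 0, 0], [0, 0, 0], [0, 0, 0], [0, 0, 0], [0, 0, 0], [0, 0, -0.99], [0, 0, -0.99], [0, 0, -0.99], [0, 0, -0.99], [0, 0, -0.99], [0, 0, -0.99], [0, 0, -0.99], [0, 0, -0.99], [0, 0, -0.99]], "xyz": [[-0.96, 0.16, 0.46], [-0.96, 0.16, 0.46], [-0.96, 0.16, 0.46], [-0.96, 0.16, 0.46], [-0.96, 0.16, 0.46], [-0.96, 0.16, 0.46], [-0.96, 0.16, 0.46], [-0.96, 0.16, 0.46], [-0.96, 0.16, 0.46], [-0.96, 0.16, 0.46], [-0.96, 0.16, 0.46], [0, 0, 0], [0, 0, 0], [0, 0, 0], [0, 0, 0], [0, 0, 0], [0, 0, 0], [0, 0, 0], [0, 0, 0], [0, 0, 0]], "hand": [-1, -1, -1, -1, -1, -1, -1, -1, -1, -1, -1, -1, -1, -1, -1, -1, -1, -1, -1, -1]}}

```text
clock: 3.08
position: [481.2, 264.0, 178.6]
ee_rot: [0.95, -0.311, -0.0, 0.001]
contact_force: [-1.3, -0.3, -0.6]
gripper_width: 85.4
grasp_force: 0.0
```

Call:
{"name": "apply_moves", "arguments": {"delta_rot": [[0, 0, -0.99], [0, 0, -0.99], [0, 0, -0.99], [0, 0, -0.99], [0, 0, -0.99], [0, 0, -0.99], [0, 0, -0.99], [0, 0, -0.99], [0, 0, -0.99], [0, 0, 0], [0, 0, 0], [0, 0, 0]], "xyz": [[0, 0, 0], [0, 0, 0], [0, 0, 0], [0, 0, 0], [0, 0, 0], [0, 0, 0], [0, 0, 0], [0, 0, 0], [0, 0, 0], [0, 0, 0], [0, 0, 0], [0, 0, 0]], "hand": [-1, -1, -1, -1, -1, -1, -1, -1, -1, -1, -1, -1]}}

```text
clock: 4.08
position: [481.1, 264.0, 179.2]
ee_rot: [0.989, 0.146, -0.0, 0.0]
contact_force: [-0.4, 0.3, -0.3]
gripper_width: 85.4
grasp_force: 0.0
```

```bash
cat > tgt.py <<'E'
# usage: tgt.py x y yawdeg z : tool-frame shift rows-units and turn units to reach
from h import *
import sys
x,y,yw,z=map(float,sys.argv[1:5]); s=arm.read_state()
R=Ro.from_quat(s["ee_rot"]).as_matrix(); P=np.array(s["position"])
ty=np.degrees(np.arctan2(R[1,0],R[0,0])); d=(yw-ty+90)%180-90
print("clock",round(s["clock"],2),"pos",P.round(1),"toolyaw",round(ty,2),"tilt",np.degrees(np.arccos(-R[2,2])).round(2),"F",np.round(s["contact_force"],2))
print("shift units (tool xyz, before turn)",(R.T@(np.array([x,y,z])-P)/25).round(3),"turn units z",round(-d/6,3),"width",s["gripper_width"])
E
python3 w.py pics/c.png; python3 tgt.py 480 265 16.9 180
```

```text
4.0833 [481.06488382 263.99383502 179.16418833] [ 9.89287864e-01  1.45976630e-01 -4.63548951e-04  3.61667070e-04] [-0.43501172  0.34084983 -0.31748082]
[[0.0, -0.952, -0.306, 78.246], [1.0, 0.0, 0.0, -0.161], [-0.0, -0.306, 0.952, -141.696], [0.0, 0.0, 0.0, 1.0]]
cart_a 0.87 [285.  16. 389. 119.] ztop 18.6 c [587.1 249.5] [28.4 90.2] 59.75
cart_a 0.8 [259. 132. 297. 232.] ztop 18.6 c [480.  265.8] [88.9 27.9] 17.21
cart_a 0.64 [117. 182. 188. 276.] ztop 18.6 c [399.2 366.7] [28.5 90.5] 75.77
magazine 0.95 [464. 197. 560. 352.] ztop 75.6 c [482.6  89.3] [223.9  23.7] 67.66
clock 4.23 pos [481.  264.  179.6] toolyaw 16.86 tilt 0.02 F [-0.12  0.33 -0.91]
shift units (tool xyz, before turn) [-0.029 -0.049 -0.016] turn units z -0.007 width 85.60943151124509
```

View pics/c.png

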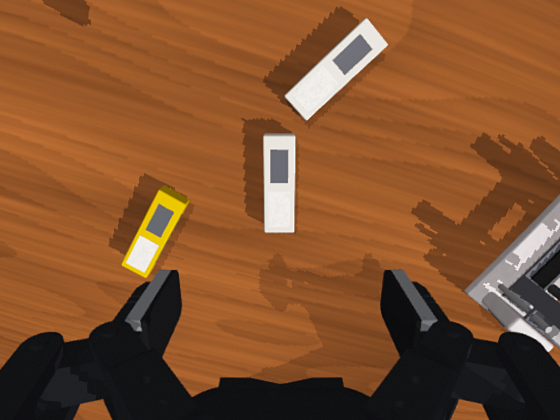

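The picture shows the target cartridge at pixel (280,183), already aligned with the tool, the second at (336,70), and the yellow one clear at (155,232). I'll go down and grasp.

Call:
{"name": "apply_moves", "arguments": {"delta_rot": [[0, 0, -0.04], [0, 0, 0], [0, 0, 0], [0, 0, 0], [0, 0, 0], [0, 0, 0], [0, 0, 0], [0, 0, 0], [0, 0, 0], [0, 0, 0], [0, 0, 0], [0, 0, 0], [0, 0, 0], [0, 0, 0], [0, 0, 0], [0, 0, 0], [0, 0, 0], [0, 0, 0]], "xyz": [[-0.02, -0.07, 0.9], [0, 0, 0.9], [0, 0, 0.9], [0, 0, 0.9], [0, 0, 0.9], [0, 0, 0.9], [0, 0, 0.8], [0, 0, 0.6], [0, 0, 0.2], [0, 0, 0], [0, 0, 0], [0, 0, 0], [0, 0, 0], [0, 0, 0], [0, 0, 0], [0, 0, 0], [0, 0, 0], [0, 0, 0]], "hand": [-1, -1, -1, -1, -1, -1, -1, -1, -1, -1, 1, 1, 1, 1, 1, 1, 1, 1]}}

```text
clock: 5.73
position: [480.6, 266.1, 5.9]
ee_rot: [0.989, 0.149, 0.001, -0.001]
contact_force: [-1.1, 0.6, 5.6]
gripper_width: 26.6
grasp_force: 59.9
```

```bash
python3 w.py pics/d.png; python3 tgt.py 480 265.6 17.1 4
```

```text
5.7333 [480.58449349 266.12337717   5.90726628] [ 9.88781292e-01  1.49367128e-01  8.71173955e-04 -5.09270635e-04] [-1.06749094  0.64867499  5.6026688 ]
[[0.0, -0.952, -0.306, 78.245], [1.0, 0.0, 0.0, -0.159], [0.0, -0.306, 0.952, -141.696], [0.0, 0.0, 0.0, 1.0]]
cart_a 0.95 [  0. 273. 108. 413.] ztop 18.3 c [420.9 361.8] [ 31.1 130.7] 68.03
cart_a 0.72 [247. 174. 320. 372.] ztop 18.3 c [480.2 266.3] [90.7 28.4] 17.01
cart_a 0.6 [297.   0. 521. 152.] ztop 18.5 c [583.9 251.5] [28.5 82.3] 60.04
clock 5.88 pos [480.6 266.1   5.9] toolyaw 17.18 tilt 0.11 F [-1.78  0.03  6.68]
shift units (tool xyz, before turn) [-0.027  0.013  0.075] turn units z 0.013 width 26.395220850905087
```

View pics/d.png

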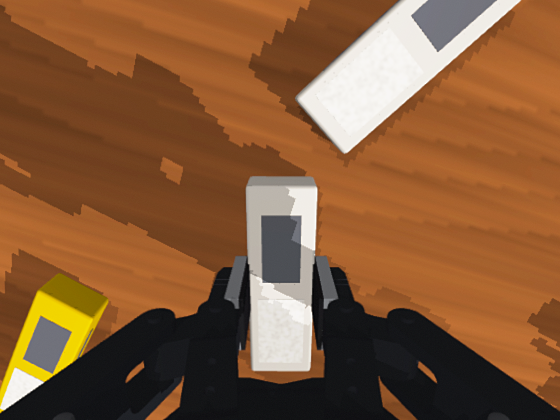

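The cartridge is held centred between the pads (pixel 282,275), 26 mm of opening. I'll lift it and carry it toward the magazine.

Call:
{"name": "apply_moves", "arguments": {"delta_rot": [[0, 0, 0], [0, 0, 0], [0, 0, 0], [0, 0, 0], [0, 0, 0], [0, 0, 0], [0, 0, 0], [0, 0, 0], [0, 0, 0], [0, 0, 0], [0, 0, 0], [0, 0, 0], [0, 0, 0], [0, 0, 0], [0, 0, 0], [0, 0, 0], [0, 0, 0], [0, 0, 0], [0, 0, 0]], "xyz": [[0, 0, -0.4], [0, 0, -0.9], [0, 0, -0.95], [0, 0, -0.95], [0, 0, -0.95], [0, 0, -0.95], [0, 0, -0.95], [0, 0, -0.95], [-0.47, 0.9, 0], [-0.47, 0.9, 0], [-0.47, 0.9, 0], [-0.47, 0.9, 0], [-0.47, 0.9, 0], [-0.47, 0.9, 0], [-0.47, 0.9, 0], [-0.47, 0.9, 0], [-0.47, 0.9, 0], [-0.47, 0.9, 0], [-0.47, 0.9, 0]], "hand": [1, 1, 1, 1, 1, 1, 1, 1, 1, 1, 1, 1, 1, 1, 1, 1, 1, 1, 1]}}

```text
clock: 7.47
position: [428.6, -10.3, 180.1]
ee_rot: [0.989, 0.149, -0.0, -0.0]
contact_force: [1.0, 0.2, 0.3]
gripper_width: 26.2
grasp_force: 59.2
```

Call:
{"name": "apply_moves", "arguments": {"delta_rot": [[0, 0, 0.9], [0, 0, 0.9], [0, 0, 0.9], [0, 0, 0.9], [0, 0, 0.9], [0, 0, 0.9], [0, 0, 0.87], [0, 0, 0], [0, 0, 0], [0, 0, 0]], "xyz": [[0, 0, 0], [0, 0, 0], [0, 0, 0], [0, 0, 0], [0, 0, 0], [0, 0, 0], [0, 0, 0], [0, 0, 0], [0, 0, 0], [0, 0, 0]], "hand": [1, 1, 1, 1, 1, 1, 1, 1, 1, 1]}}

```text
clock: 8.3
position: [429.3, -9.1, 179.9]
ee_rot: [0.984, -0.177, -0.0, -0.0]
contact_force: [0.3, -0.2, -0.1]
gripper_width: 26.1
grasp_force: 59.2
```

```bash
python3 w.py pics/e.png; sed -i 's/^m=.*/m=(np.hypot(W[:,0]-486,W[:,1]+30)<110)\&(W[:,2]<115); W=W[m];f=p["frame"][v[m],u[m]]/; s/^print(np.hist.*//' mag.py; python3 mag.py|grep -v guides; python3 tgt.py 486.1 -30.1 -20.4 172
```

```text
8.3 [429.28597468  -9.11927201 179.93869702] [ 9.84266154e-01 -1.76692205e-01 -3.11821834e-05 -5.04215056e-05] [ 0.33590644 -0.15873406 -0.12284288]
[[0.0, -0.952, -0.306, 78.131], [1.0, -0.0, 0.0, -0.18], [-0.0, -0.306, 0.952, -141.696], [0.0, 0.0, 0.0, 1.0]]
cart_a 0.92 [242. 176. 318. 372.] ztop 192.4 c [429.   -8.8] [28.2 91. ] 69.52
cart_a 0.5 [  0. 328.   9. 355.] ztop 14.0 c [358.8 362.4] [ 2.1 13.3] 72.82
cart_a 0.35 [225.   0. 334. 220.] ztop 94.6 c [486.2 -29.8] [47.  99.8] 68.93
magazine 0.73 [227.   2. 337. 221.] ztop 94.1 c [486.2 -29.8] [47.  99.8] 68.93
5 9.070867644187047 [array([486.6, -29.9]), array([ 90.8, 169. ]), np.float64(69.2)]
54 58.90482020168814 [array([486.6, -29.7]), array([ 60. , 160.1]), np.float64(69.0)]
yaw -0.3659217958863044
0 2720 [[-105.1, -81.6, -30.7, 6.6, 42.0, 84.5, 93.8], [-109.9, -101.5, -72.9, -47.8, 68.0, 99.6, 109.2]]
6 8311 [[-84.4, -71.2, -27.8, 1.1, 28.5, 76.1, 84.6], [-45.6, -43.9, -35.7, -17.7, 35.1, 43.4, 45.2]]
12 232 [[-32.4, -31.4, -15.6, 4.4, 17.1, 30.0, 31.2], [-17.8, -17.1, -16.6, -15.9, 16.2, 17.0, 18.0]]
18 15 [[-32.4, -32.3
[... 1014 characters left out ...]
9.3, 53.5, 56.1, 58.8, 59.6], [-27.0, -25.1, -4.6, 0.4, 5.5, 25.6, 26.8]]
84 273 [[-58.0, -35.3, 32.4, 39.2, 45.5, 56.2, 57.5], [-25.8, -23.3, -16.3, -15.3, 15.8, 24.0, 26.3]]
90 582 [[-50.2, -35.3, 33.5, 39.0, 44.3, 48.9, 49.6], [-23.8, -23.2, -19.0, 16.4, 18.8, 22.8, 23.3]]
96 330 [[-47.7, -37.3, 32.4, 38.5, 44.2, 48.8, 49.3], [-23.7, -23.3, -21.5, 19.6, 21.2, 22.7, 23.2]]
floor [67.11253134 67.78205285 68.26327246 68.72713206 69.39515822]
block [56.73225017 58.82627654 62.73224348]
table -0.8835365312104102
clock 8.45 pos [429.4  -9.1 179.9] toolyaw -20.41 tilt 0.0 F [ 0.76 -0.33  0.03]
shift units (tool xyz, before turn) [ 2.418 -0.003  0.314] turn units z -0.001 width 26.470373322101842
```

View pics/e.png

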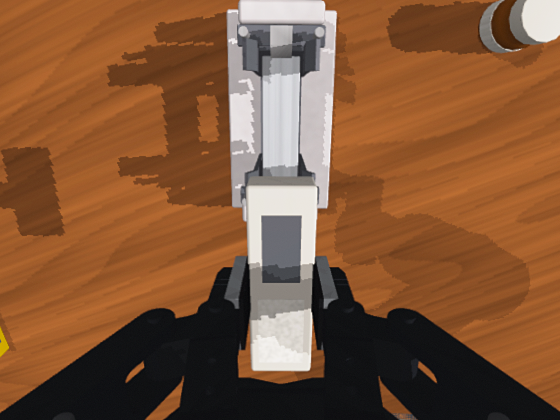

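The picture shows the held cartridge in line with the magazine, whose far block is at pixel (282,15). Camera readings of both agree to about 0.5 mm, and the floor height puts h near 2. I'll go over the guides and lower.

Call:
{"name": "apply_moves", "arguments": {"delta_rot": [[0, 0, 0.07], [0, 0, 0], [0, 0, 0], [0, 0, 0], [0, 0, 0], [0, 0, 0], [0, 0, 0], [0, 0, 0], [0, 0, 0], [0, 0, 0], [0, 0, 0], [0, 0, 0], [0, 0, 0], [0, 0, 0], [0, 0, 0]], "xyz": [[0.6, -0.02, 0], [0.6, 0, 0], [0.6, 0, 0], [0.63, 0, 0], [0, 0, 0.7], [0, 0, 0.7], [0, 0, 0.7], [0, 0, 0.7], [0, 0, 0], [0, 0, 0], [0, 0, 0.2], [0, 0, 0.2], [0, 0, 0.2], [0, 0, 0.2], [0, 0, 0]], "hand": [1, 1, 1, 1, 1, 1, 1, 1, 1, 1, 1, 1, 1, 1, 1]}}

```text
clock: 9.7
position: [485.8, -30.2, 89.0]
ee_rot: [0.983, -0.181, -0.001, 0.0]
contact_force: [-0.8, -0.6, -1.3]
gripper_width: 26.3
grasp_force: 59.2
```

```bash
python3 tgt.py 486.5 -29.85 -20.8 85
```

```text
clock 9.7 pos [485.8 -30.2  89. ] toolyaw -20.89 tilt 0.09 F [-0.75 -0.63 -1.31]
shift units (tool xyz, before turn) [ 0.019 -0.024  0.159] turn units z -0.016 width 26.34751472167882
```

Call:
{"name": "apply_moves", "arguments": {"delta_rot": [[0, 0, 0], [0, 0, 0], [0, 0, 0], [0, 0, 0], [0, 0, 0]], "xyz": [[0.02, -0.02, 0], [0, 0, 0.1], [0, 0, 0.1], [0, 0, 0.05], [0, 0, 0]], "hand": [1, 1, 1, 1, 1]}}

```text
clock: 10.12
position: [486.9, -29.9, 83.3]
ee_rot: [0.983, -0.181, -0.0, 0.0]
contact_force: [0.4, 0.3, -0.2]
gripper_width: 26.3
grasp_force: 59.2
```

Call:
{"name": "apply_moves", "arguments": {"delta_rot": [[0, 0, 0], [0, 0, 0], [0, 0, 0]], "xyz": [[0, 0, 0.05], [0, 0, 0.05], [0, 0, 0]], "hand": [1, 1, 1]}}

```text
clock: 10.37
position: [486.9, -29.9, 81.0]
ee_rot: [0.983, -0.181, -0.0, 0.0]
contact_force: [-0.9, 0.8, 0.5]
gripper_width: 26.0
grasp_force: 59.5
```

Call:
{"name": "apply_moves", "arguments": {"delta_rot": [[0, 0, 0], [0, 0, 0], [0, 0, 0], [0, 0, 0]], "xyz": [[0, 0, 0.034], [0, 0, 0.034], [0, 0, 0.034], [0, 0, 0.034]], "hand": [1, 1, 1, 1]}}

```text
clock: 10.7
position: [488.1, -29.8, 78.7]
ee_rot: [0.984, -0.181, 0.001, -0.0]
contact_force: [-1.2, 0.6, 7.5]
gripper_width: 26.2
grasp_force: 60.1
```

Call:
{"name": "apply_moves", "arguments": {"delta_rot": [[0, 0, 0], [0, 0, 0], [0, 0, 0], [0, 0, 0]], "xyz": [[0, 0, 0.034], [0, 0, 0.034], [0, 0, 0.034], [0, 0, 0.034]], "hand": [1, 1, 1, 1]}}

```text
clock: 11.03
position: [488.1, -29.6, 75.2]
ee_rot: [0.983, -0.181, 0.001, -0.0]
contact_force: [-0.6, 1.3, -0.5]
gripper_width: 26.0
grasp_force: 59.3
```

Call:
{"name": "apply_moves", "arguments": {"delta_rot": [[0, 0, 0], [0, 0, 0], [0, 0, 0], [0, 0, 0], [0, 0, 0], [0, 0, 0]], "xyz": [[0, 0, 0.034], [0, 0, 0.034], [0, 0, 0.034], [0, 0, 0.034], [0, 0, 0.034], [0, 0, 0.034]], "hand": [1, 1, 1, 1, 1, 1]}}

```text
clock: 11.53
position: [488.0, -29.6, 69.9]
ee_rot: [0.983, -0.181, 0.001, -0.0]
contact_force: [-1.9, 1.3, 6.6]
gripper_width: 26.4
grasp_force: 60.1
```

Call:
{"name": "apply_moves", "arguments": {"delta_rot": [[0, 0, 0], [0, 0, 0], [0, 0, 0], [0, 0, 0], [0, 0, 0], [0, 0, 0]], "xyz": [[0, 0, 0.034], [0, 0, 0.034], [0, 0, 0.034], [0, 0, 0.034], [0, 0, 0.034], [0, 0, 0.034]], "hand": [1, 1, 1, 1, 1, 1]}}

```text
clock: 12.03
position: [488.1, -29.6, 64.9]
ee_rot: [0.983, -0.181, 0.001, -0.0]
contact_force: [-0.1, 0.3, 6.5]
gripper_width: 26.2
grasp_force: 60.2
```

Call:
{"name": "apply_moves", "arguments": {"delta_rot": [[0, 0, 0], [0, 0, 0], [0, 0, 0], [0, 0, 0], [0, 0, 0], [0, 0, 0], [0, 0, 0], [0, 0, 0], [0, 0, 0]], "xyz": [[0, 0, 0.034], [0, 0, 0.034], [0, 0, 0.034], [0, 0, 0.034], [0, 0, 0.034], [0, 0, 0.034], [0, 0, 0.034], [0, 0, 0.034], [0, 0, 0.034]], "hand": [1, 1, 1, 1, 1, 1, 1, 1, 1]}}

```text
clock: 12.78
position: [488.1, -29.6, 57.2]
ee_rot: [0.984, -0.181, 0.001, -0.0]
contact_force: [-0.4, 0.5, 5.6]
gripper_width: 26.3
grasp_force: 60.0
```

Call:
{"name": "apply_moves", "arguments": {"delta_rot": [[0, 0, 0], [0, 0, 0], [0, 0, 0], [0, 0, 0], [0, 0, 0], [0, 0, 0], [0, 0, 0], [0, 0, 0], [0, 0, 0]], "xyz": [[0, 0, 0.034], [0, 0, 0.034], [0, 0, 0.034], [0, 0, 0.034], [0, 0, 0.034], [0, 0, 0.034], [0, 0, 0.034], [0, 0, 0.034], [0, 0, 0.034]], "hand": [1, 1, 1, 1, 1, 1, 1, 1, 1]}}

```text
clock: 13.53
position: [488.1, -29.6, 49.5]
ee_rot: [0.983, -0.181, 0.001, -0.0]
contact_force: [-0.6, 0.8, 6.7]
gripper_width: 26.1
grasp_force: 60.1
```

Call:
{"name": "apply_moves", "arguments": {"delta_rot": [[0, 0, 0], [0, 0, 0], [0, 0, 0], [0, 0, 0], [0, 0, 0], [0, 0, 0], [0, 0, 0], [0, 0, 0], [0, 0, 0], [0, 0, 0], [0, 0, 0], [0, 0, 0], [0, 0, 0], [0, 0, 0], [0, 0, 0], [0, 0, 0], [0, 0, 0]], "xyz": [[0, 0, 0], [0, 0, 0], [0, 0, 0], [0, 0, 0], [0, 0, 0], [0, 0, 0], [0, 0, -0.4], [0, 0, -0.8], [0, 0, -0.8], [0, 0, -0.8], [0, 0, -0.8], [0, 0, -0.8], [0, 0, -0.8], [-0.8, 0, 0], [-0.8, 0, 0], [-0.8, 0, 0], [0, 0, 0]], "hand": [-1, -1, -1, -1, -1, -1, -1, -1, -1, -1, -1, -1, -1, -1, -1, -1, -1]}}

```text
clock: 14.95
position: [427.8, -8.3, 178.6]
ee_rot: [0.983, -0.181, -0.001, -0.0]
contact_force: [-1.1, -0.1, 0.3]
gripper_width: 85.5
grasp_force: 0.0
```

```bash
python3 w.py pics/f.png; python3 mag.py|grep -v guides; python3 - <<'E'
from h import *
f=cv2.imread("pics/f.png"); 
E
python3 tgt.py 587.1 249.3 -30.1 175
```

```text
14.95 [427.79367986  -8.34496944 178.62040024] [ 9.83496748e-01 -1.80923302e-01 -9.44326559e-04 -1.20633307e-04] [-1.0609238  -0.06705503  0.25644363]
[[0.0, -0.952, -0.306, 78.131], [1.0, -0.0, 0.0, -0.18], [-0.0, -0.306, 0.952, -141.696], [0.0, 0.0, 0.0, 1.0]]
cart_a 0.79 [257.  47. 302. 178.] ztop 70.2 c [488.  -29.1] [28.6 88.9] 68.81
cart_a 0.46 [  0. 328.  11. 356.] ztop 14.0 c [359.4 362.7] [ 3.2 15.8] 73.78
magazine 0.71 [228.   0. 337. 221.] ztop 95.9 c [486.2 -29.8] [ 46.9 100.1] 68.89
5 9.045336459994104 [array([486.4, -29.9]), array([ 90.8, 168.5]), np.float64(69.1)]
54 59.02723288390936 [array([485.3, -29.3]), array([ 60., 158.]), np.float64(69.1)]
yaw -0.3646300295995615
0 2789 [[-107.9, -87.3, -28.8, 9.5, 44.2, 84.7, 92.4], [-109.6, -101.6, -73.6, -50.5, 65.7, 97.9, 109.2]]
6 8309 [[-83.1, -70.2, -26.7, 2.6, 30.5, 76.8, 85.4], [-45.6, -43.8, -35.8, -18.6, 35.3, 43.6, 45.2]]
12 138 [[-30.8, -30.2, -17.4, 3.3, 19.9, 31.9, 32.7], [-24.7, -17.1, -16.8, -16.4, -16.0, -15.8, -15.7]]
24 13 [[-33.3, -32.9, -31.2, -30.6, 32.7, 32.7, 32.7], [-18.3, -18.2, -17.3, -16.0, -15.4, 17
[... 860 characters left out ...]
 49.4, 55.6, 59.9, 60.9], [-26.6, -25.2, -4.7, 0.3, 4.7, 25.1, 26.7]]
84 418 [[-56.1, -48.2, -37.0, 35.4, 43.8, 56.4, 59.4], [-25.8, -18.9, -16.3, -15.2, 15.9, 22.5, 25.0]]
90 845 [[-48.9, -47.3, -37.7, 34.5, 42.7, 50.1, 51.1], [-23.7, -22.9, -19.0, 16.5, 18.8, 22.8, 23.4]]
96 477 [[-49.0, -47.6, -37.8, 35.3, 43.1, 49.8, 50.6], [-23.6, -23.2, -21.6, 19.1, 21.1, 22.7, 23.4]]
floor [67.79383484 68.48244812 68.95508071 69.45968504 70.09148191]
block [57.06694674 58.99160782 64.24991623]
table -0.908858562805051
clock 15.1 pos [431.5  -8.4 179.1] toolyaw -20.84 tilt 0.06 F [ 0.19  0.53 -0.88]
shift units (tool xyz, before turn) [  2.148 -11.846   0.171] turn units z 1.543 width 85.11172757190275
```

View pics/f.png

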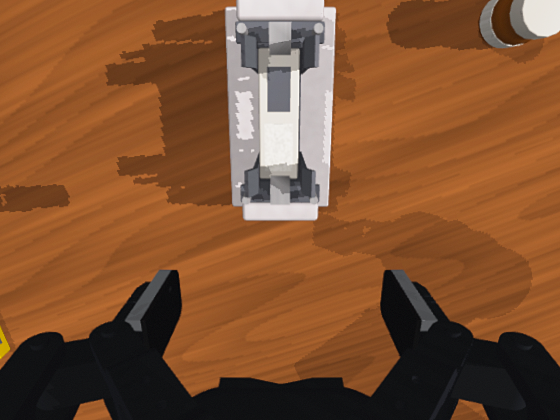

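The picture shows the first cartridge seated at pixel (280,115) with both lips closed over its ends at (280,50) and (280,178). Its top is at about 70 mm, so it has snapped and been let go. Now the second one.

Call:
{"name": "apply_moves", "arguments": {"delta_rot": [[0, 0, 0], [0, 0, 0], [0, 0, 0], [0, 0, 0], [0, 0, 0], [0, 0, 0], [0, 0, 0], [0, 0, 0], [0, 0, 0], [0, 0, 0], [0, 0, 0], [0, 0, 0], [0, 0, 0], [0, 0, 0.77], [0, 0, 0.77], [0, 0, 0], [0, 0, 0], [0, 0, 0]], "xyz": [[0.165, -0.911, 0], [0.165, -0.911, 0], [0.165, -0.911, 0], [0.165, -0.911, 0], [0.165, -0.911, 0], [0.165, -0.911, 0], [0.165, -0.911, 0], [0.165, -0.911, 0], [0.165, -0.911, 0], [0.165, -0.911, 0], [0.165, -0.911, 0], [0.165, -0.911, 0], [0.165, -0.911, 0], [0, 0, 0], [0, 0, 0], [0, 0, 0], [0, 0, 0], [0, 0, 0]], "hand": [-1, -1, -1, -1, -1, -1, -1, -1, -1, -1, -1, -1, -1, -1, -1, -1, -1, -1]}}

```text
clock: 16.6
position: [587.1, 248.8, 178.4]
ee_rot: [0.966, -0.259, -0.0, 0.0]
contact_force: [0.8, -0.6, 0.1]
gripper_width: 85.6
grasp_force: 0.0
```

```bash
python3 w.py pics/g.png; python3 tgt.py 587.1 249.3 -30.1 5
```

```text
16.6 [587.07075049 248.75747514 178.36396252] [ 9.65802878e-01 -2.59277346e-01 -1.08081999e-04  2.15342260e-04] [ 0.76506833 -0.5602495   0.12273322]
[[0.0, -0.952, -0.306, 78.101], [1.0, -0.0, 0.001, -0.174], [-0.0, -0.306, 0.952, -141.696], [0.0, 0.0, 0.0, 1.0]]
cart_a 0.97 [265. 132. 297. 230.] ztop 18.5 c [587.6 249.4] [27.9 88.9] 60.24
cart_a 0.67 [249. 337. 290. 382.] ztop 18.3 c [417.4 361.4] [26.9 53.3] 76.22
cart_a 0.36 [537.  40. 560. 223.] ztop 10.4 c [500.7   9.3] [ 17.6 170.3] 72.23
magazine 0.59 [538.  39. 560. 222.] ztop 10.4 c [500.7   9.3] [ 17.6 170.3] 72.23
clock 16.75 pos [586.8 248.8 178.8] toolyaw -30.1 tilt 0.01 F [ 0.13 -0.59  0.68]
shift units (tool xyz, before turn) [-2.000e-03 -2.200e-02  6.952e+00] turn units z 0.001 width 85.2140228053132
```

Call:
{"name": "apply_moves", "arguments": {"delta_rot": [[0, 0, -0.04], [0, 0, 0], [0, 0, 0], [0, 0, 0], [0, 0, 0], [0, 0, 0], [0, 0, 0], [0, 0, 0], [0, 0, 0], [0, 0, 0], [0, 0, 0], [0, 0, 0], [0, 0, 0], [0, 0, 0], [0, 0, 0], [0, 0, 0], [0, 0, 0], [0, 0, 0]], "xyz": [[0, -0.03, 0.9], [0, 0, 0.9], [0, 0, 0.9], [0, 0, 0.9], [0, 0, 0.9], [0, 0, 0.9], [0, 0, 0.8], [0, 0, 0.5], [0, 0, 0.2], [0, 0, 0], [0, 0, 0], [0, 0, 0], [0, 0, 0], [0, 0, 0], [0, 0, 0], [0, 0, 0], [0, 0, 0], [0, 0, 0]], "hand": [-1, -1, -1, -1, -1, -1, -1, -1, -1, -1, 1, 1, 1, 1, 1, 1, 1, 1]}}

```text
clock: 18.25
position: [587.7, 250.2, 7.5]
ee_rot: [0.966, -0.258, 0.001, -0.001]
contact_force: [-0.9, 0.5, 6.8]
gripper_width: 26.1
grasp_force: 61.4
```

```bash
python3 tgt.py 429.6 -8.6 -20.8 180
```

```text
clock 18.25 pos [587.7 250.2   7.5] toolyaw -29.85 tilt 0.12 F [-0.95  0.47  6.79]
shift units (tool xyz, before turn) [-0.327 12.115 -6.923] turn units z -1.508 width 26.136498315615253
```

Call:
{"name": "apply_moves", "arguments": {"delta_rot": [[0, 0, 0], [0, 0, 0], [0, 0, 0], [0, 0, 0], [0, 0, 0], [0, 0, 0], [0, 0, 0], [0, 0, 0]], "xyz": [[0, 0, -0.4], [0, 0, -0.9], [0, 0, -0.95], [0, 0, -0.95], [0, 0, -0.95], [0, 0, -0.95], [0, 0, -0.95], [0, 0, -0.9]], "hand": [1, 1, 1, 1, 1, 1, 1, 1]}}

```text
clock: 18.92
position: [586.6, 249.4, 181.4]
ee_rot: [0.966, -0.258, -0.0, 0.0]
contact_force: [0.9, 0.1, -0.8]
gripper_width: 26.5
grasp_force: 60.6
```

Call:
{"name": "apply_moves", "arguments": {"delta_rot": [[0, 0, 0], [0, 0, 0], [0, 0, 0], [0, 0, 0], [0, 0, 0], [0, 0, 0], [0, 0, 0], [0, 0, 0], [0, 0, 0], [0, 0, 0], [0, 0, 0], [0, 0, 0], [0, 0, 0], [0, 0, -0.75], [0, 0, -0.76], [0, 0, 0], [0, 0, 0], [0, 0, 0]], "xyz": [[-0.025, 0.932, 0], [-0.025, 0.932, 0], [-0.025, 0.932, 0], [-0.025, 0.932, 0], [-0.025, 0.932, 0], [-0.025, 0.932, 0], [-0.025, 0.932, 0], [-0.025, 0.932, 0], [-0.025, 0.932, 0], [-0.025, 0.932, 0], [-0.025, 0.932, 0], [-0.025, 0.932, 0], [-0.025, 0.932, 0], [0, 0, 0], [0, 0, 0], [0, 0, 0], [0, 0, 0], [0, 0, 0]], "hand": [1, 1, 1, 1, 1, 1, 1, 1, 1, 1, 1, 1, 1, 1, 1, 1, 1, 1]}}

```text
clock: 20.42
position: [429.0, -8.8, 180.0]
ee_rot: [0.983, -0.181, -0.0, -0.0]
contact_force: [-0.5, -0.3, -1.2]
gripper_width: 26.3
grasp_force: 60.7
```

```bash
python3 w.py pics/i.png;  python3 mag.py|grep -E "^(5|54|yaw|30|36|42|48|12) "; python3 tgt.py 486 -29.9 -20.8 120
```

```text
20.4167 [428.99055369  -8.8293785  180.00388573] [ 9.83391019e-01 -1.81499537e-01 -1.48843976e-04 -6.82721086e-06] [-0.49923929 -0.2617101  -1.16013638]
[[0.0, -0.952, -0.306, 78.129], [1.0, -0.0, 0.0, -0.18], [-0.0, -0.306, 0.952, -141.696], [0.0, 0.0, 0.0, 1.0]]
cart_a 0.93 [252.  51. 300. 175.] ztop 70.2 c [489.7 -30. ] [28.2 84.5] 68.75
cart_a 0.79 [245. 169. 316. 366.] ztop 190.9 c [429.2  -8.9] [28.3 90.7] 69.34
cart_a 0.54 [  0. 328.  11. 358.] ztop 15.5 c [359.3 362.3] [ 3.8 15.8] 68.0
magazine 0.88 [223.   0. 336. 219.] ztop 95.6 c [486.1 -29.8] [ 47.  100.4] 68.9
5 9.053688776621328 [array([486.7, -29.9]), array([ 90.6, 168.6]), np.float64(69.0)]
54 58.881675024383576 [array([486.5, -29.7]), array([ 60.2, 159.6]), np.float64(69.1)]
yaw -0.3646232385387818
12 130 [[-47.5, -31.1, -18.6, -4.9, 17.6, 30.7, 31.4], [-18.5, -17.1, -16.9, -16.5, -16.1, -15.8, -15.4]]
30 33 [[-46.5, -46.3, -40.4, -34.3, -32.0, 31.4, 31.4], [-18.4, -17.9, -16.1, -15.4, -15.3, 18.0, 18.2]]
36 24 [[-32.1, -32.1, 17.4, 38.6, 42.8, 46.5, 47.1], [-18.1, -17.6, -15.6, -15.6, -15.5, 17.6, 18.2]]
42 19 [[-36.3, -35.0, -32.1, 31.4, 31.5, 34.0, 35.2], [-18.3, -18.1, -16.6, -15.5, 0.6, 18.0, 18.2]]
48 38 [[-42.7, -42.0, -35.0, -32.1, 41.2, 63.3, 65.5], [-28.6, -18.2, -15.6, -15.4, -15.3, 18.1, 28.2]]
54 2023 [[-79.8, -68.8, 67.2, 71.3, 75.3, 79.0, 79.8], [-30.1, -28.5, -15.4, 0.2, 15.8, 28.3, 30.1]]
clock 20.57 pos [429.1  -8.7 179.9] toolyaw -20.85 tilt 0.02 F [-0.71 -0.09 -0.92]
shift units (tool xyz, before turn) [ 2.428 -0.018  2.397] turn units z -0.008 width 25.952955381288255
```

View pics/i.png

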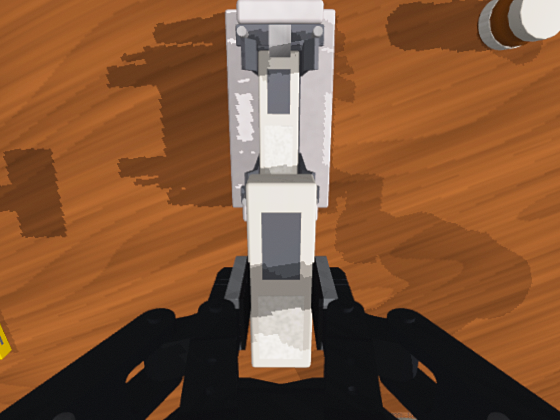

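The picture shows the second cartridge in hand in line with the magazine (pixel 281,270) and the first still under the lips. I'll go over it and lower.

Call:
{"name": "apply_moves", "arguments": {"delta_rot": [[0, 0, 0.03], [0, 0, 0], [0, 0, 0], [0, 0, 0], [0, 0, 0], [0, 0, 0], [0, 0, 0], [0, 0, 0], [0, 0, 0], [0, 0, 0], [0, 0, 0], [0, 0, 0], [0, 0, 0], [0, 0, 0], [0, 0, 0]], "xyz": [[0.6, -0.02, 0], [0.6, 0, 0], [0.6, 0, 0], [0.62, 0, 0], [0, 0, 0.7], [0, 0, 0.7], [0, 0, 0.7], [0, 0, 0.7], [0, 0, 0], [0, 0, 0], [0, 0, 0.2], [0, 0, 0.2], [0, 0, 0.2], [0, 0, 0.2], [0, 0, 0]], "hand": [1, 1, 1, 1, 1, 1, 1, 1, 1, 1, 1, 1, 1, 1, 1]}}

```text
clock: 21.82
position: [485.2, -30.1, 89.2]
ee_rot: [0.983, -0.182, -0.001, 0.0]
contact_force: [-0.8, 0.3, -1.0]
gripper_width: 26.1
grasp_force: 60.6
```

```bash
python3 tgt.py 485.8 -29.7 -21 82
```

```text
clock 21.82 pos [485.2 -30.1  89.2] toolyaw -21.02 tilt 0.1 F [-0.79  0.3  -1.01]
shift units (tool xyz, before turn) [ 0.018 -0.026  0.287] turn units z -0.003 width 26.115625865478663
```

Call:
{"name": "apply_moves", "arguments": {"delta_rot": [[0, 0, 0], [0, 0, 0], [0, 0, 0], [0, 0, 0], [0, 0, 0]], "xyz": [[0, 0, 0.1], [0, 0, 0.1], [0, 0, 0], [0, 0, 0], [0, 0, 0]], "hand": [1, 1, 1, 1, 1]}}

```text
clock: 22.23
position: [485.9, -30.0, 85.1]
ee_rot: [0.983, -0.182, 0.0, -0.0]
contact_force: [0.4, 0.2, -0.7]
gripper_width: 26.4
grasp_force: 60.6
```

```bash
python3 tgt.py 485.8 -29.7 -21 82
```

```text
clock 22.23 pos [485.9 -30.   85.1] toolyaw -21.0 tilt 0.01 F [ 0.42  0.18 -0.69]
shift units (tool xyz, before turn) [-0.009 -0.011  0.124] turn units z 0.001 width 26.363981510191703
```

Good. I'll now press slowly, in short calls, watching the force.

Call:
{"name": "apply_moves", "arguments": {"delta_rot": [[0, 0, 0], [0, 0, 0], [0, 0, 0], [0, 0, 0], [0, 0, 0]], "xyz": [[0, -0.01, 0.034], [0, 0, 0.034], [0, 0, 0.034], [0, 0, 0.034], [0, 0, 0.034]], "hand": [1, 1, 1, 1, 1]}}

```text
clock: 22.65
position: [486.7, -29.8, 81.7]
ee_rot: [0.983, -0.182, 0.001, -0.0]
contact_force: [-1.4, 0.1, 7.2]
gripper_width: 26.6
grasp_force: 61.5
```

Call:
{"name": "apply_moves", "arguments": {"delta_rot": [[0, 0, 0], [0, 0, 0], [0, 0, 0]], "xyz": [[0, 0, 0.034], [0, 0, 0.034], [0, 0, 0.034]], "hand": [1, 1, 1]}}

```text
clock: 22.9
position: [487.4, -29.7, 79.8]
ee_rot: [0.983, -0.182, 0.002, -0.0]
contact_force: [-1.7, -0.0, 9.3]
gripper_width: 26.2
grasp_force: 61.8
```

Call:
{"name": "apply_moves", "arguments": {"delta_rot": [[0, 0, 0], [0, 0, 0], [0, 0, 0]], "xyz": [[0, 0, 0.034], [0, 0, 0.034], [0, 0, 0.034]], "hand": [1, 1, 1]}}

```text
clock: 23.15
position: [487.4, -29.6, 77.3]
ee_rot: [0.983, -0.182, 0.002, -0.0]
contact_force: [-0.7, 0.5, 5.5]
gripper_width: 26.4
grasp_force: 61.0
```

Call:
{"name": "apply_moves", "arguments": {"delta_rot": [[0, 0, 0], [0, 0, 0], [0, 0, 0], [0, 0, 0]], "xyz": [[0, 0, 0.034], [0, 0, 0.034], [0, 0, 0.034], [0, 0, 0.034]], "hand": [1, 1, 1, 1]}}

```text
clock: 23.48
position: [487.5, -29.6, 73.7]
ee_rot: [0.983, -0.182, 0.002, -0.0]
contact_force: [-1.2, 0.5, 7.4]
gripper_width: 26.0
grasp_force: 61.6
```

Call:
{"name": "apply_moves", "arguments": {"delta_rot": [[0, 0, 0], [0, 0, 0], [0, 0, 0], [0, 0, 0], [0, 0, 0], [0, 0, 0]], "xyz": [[0, 0, 0.034], [0, 0, 0.034], [0, 0, 0.034], [0, 0, 0.034], [0, 0, 0.034], [0, 0, 0.034]], "hand": [1, 1, 1, 1, 1, 1]}}

```text
clock: 23.98
position: [487.5, -29.6, 68.7]
ee_rot: [0.983, -0.182, 0.002, -0.0]
contact_force: [-1.8, 0.6, 8.3]
gripper_width: 26.5
grasp_force: 61.6
```

Call:
{"name": "apply_moves", "arguments": {"delta_rot": [[0, 0, 0], [0, 0, 0], [0, 0, 0], [0, 0, 0], [0, 0, 0]], "xyz": [[0, 0, 0.034], [0, 0, 0.034], [0, 0, 0.034], [0, 0, 0.034], [0, 0, 0.034]], "hand": [1, 1, 1, 1, 1]}}

```text
clock: 24.4
position: [487.6, -29.6, 64.5]
ee_rot: [0.983, -0.182, 0.002, -0.0]
contact_force: [-1.1, -0.4, 8.8]
gripper_width: 26.2
grasp_force: 61.7
```

Call:
{"name": "apply_moves", "arguments": {"delta_rot": [[0, 0, 0], [0, 0, 0], [0, 0, 0], [0, 0, 0]], "xyz": [[0, 0, 0.034], [0, 0, 0.034], [0, 0, 0.034], [0, 0, 0.034]], "hand": [1, 1, 1, 1]}}

```text
clock: 24.73
position: [487.6, -29.6, 61.1]
ee_rot: [0.983, -0.182, 0.002, -0.0]
contact_force: [-1.1, 0.6, 8.3]
gripper_width: 26.5
grasp_force: 61.8
```

Call:
{"name": "apply_moves", "arguments": {"delta_rot": [[0, 0, 0], [0, 0, 0]], "xyz": [[0, 0, 0.034], [0, 0, 0.034]], "hand": [1, 1]}}

```text
clock: 24.9
position: [487.5, -29.6, 59.4]
ee_rot: [0.983, -0.182, 0.002, -0.0]
contact_force: [-0.8, 1.0, 9.4]
gripper_width: 26.2
grasp_force: 61.8
```

Call:
{"name": "apply_moves", "arguments": {"delta_rot": [[0, 0, 0]], "xyz": [[0, 0, 0.02]], "hand": [1]}}

```text
clock: 24.98
position: [487.7, -29.6, 58.8]
ee_rot: [0.983, -0.182, 0.002, -0.0]
contact_force: [-0.1, -0.3, 7.6]
gripper_width: 26.2
grasp_force: 61.6
```

Call:
{"name": "apply_moves", "arguments": {"delta_rot": [[0, 0, 0], [0, 0, 0]], "xyz": [[0, 0, 0.025], [0, 0, 0]], "hand": [1, 1]}}

```text
clock: 25.15
position: [487.7, -29.6, 58.0]
ee_rot: [0.983, -0.182, 0.002, -0.0]
contact_force: [0.3, -1.0, 6.1]
gripper_width: 26.5
grasp_force: 61.5
```

Call:
{"name": "apply_moves", "arguments": {"delta_rot": [[0, 0, 0], [0, 0, 0]], "xyz": [[0, 0, 0.02], [0, 0, 0]], "hand": [1, 1]}}

```text
clock: 25.32
position: [487.7, -29.6, 57.6]
ee_rot: [0.983, -0.182, 0.002, -0.0]
contact_force: [-0.3, -0.9, 7.2]
gripper_width: 26.1
grasp_force: 61.5
```

Call:
{"name": "apply_moves", "arguments": {"delta_rot": [[0, 0, 0], [0, 0, 0]], "xyz": [[0, 0, 0.02], [0, 0, 0]], "hand": [1, 1]}}

```text
clock: 25.48
position: [487.7, -29.6, 57.2]
ee_rot: [0.983, -0.182, 0.002, -0.0]
contact_force: [-0.5, -0.2, 6.7]
gripper_width: 26.3
grasp_force: 61.6
```

Call:
{"name": "apply_moves", "arguments": {"delta_rot": [[0, 0, 0], [0, 0, 0]], "xyz": [[0, 0, 0.02], [0, 0, 0]], "hand": [1, 1]}}

```text
clock: 25.65
position: [487.7, -29.6, 57.0]
ee_rot: [0.983, -0.182, 0.002, -0.0]
contact_force: [-1.3, 0.5, 10.6]
gripper_width: 26.0
grasp_force: 62.0
```

Call:
{"name": "apply_moves", "arguments": {"delta_rot": [[0, 0, 0], [0, 0, 0]], "xyz": [[0, 0, 0.02], [0, 0, 0]], "hand": [1, 1]}}

```text
clock: 25.82
position: [487.8, -29.6, 56.8]
ee_rot: [0.983, -0.181, 0.002, -0.0]
contact_force: [-1.6, -0.4, 13.2]
gripper_width: 26.5
grasp_force: 62.2
```

Call:
{"name": "apply_moves", "arguments": {"delta_rot": [[0, 0, 0], [0, 0, 0]], "xyz": [[0, 0, 0.02], [0, 0, 0]], "hand": [1, 1]}}

```text
clock: 25.98
position: [487.7, -29.6, 56.6]
ee_rot: [0.983, -0.181, 0.002, -0.0]
contact_force: [-1.8, 0.0, 14.2]
gripper_width: 26.4
grasp_force: 62.5
```

Call:
{"name": "apply_moves", "arguments": {"delta_rot": [[0, 0, 0], [0, 0, 0], [0, 0, 0], [0, 0, 0], [0, 0, 0], [0, 0, 0], [0, 0, 0], [0, 0, 0], [0, 0, 0], [0, 0, 0], [0, 0, 0], [0, 0, 0], [0, 0, 0], [0, 0, 0], [0, 0, 0], [0, 0, 0], [0, 0, 0], [0, 0, 0]], "xyz": [[0, 0, 0], [0, 0, 0], [0, 0, 0], [0, 0, 0], [0, 0, 0], [0, 0, 0], [0, 0, -0.4], [0, 0, -0.8], [0, 0, -0.8], [0, 0, -0.8], [0, 0, -0.8], [0, 0, -0.8], [0, 0, -0.8], [-0.8, 0, 0], [-0.8, 0, 0], [-0.8, 0, 0], [0, 0, 0], [0, 0, 0]], "hand": [-1, -1, -1, -1, -1, -1, -1, -1, -1, -1, -1, -1, -1, -1, -1, -1, -1, -1]}}

```text
clock: 27.48
position: [429.4, -8.2, 184.4]
ee_rot: [0.983, -0.182, 0.0, -0.0]
contact_force: [0.5, -1.1, -0.0]
gripper_width: 85.3
grasp_force: 0.0
```

```bash
python3 w.py pics/j.png; python3 mag.py|grep -E "^(5|54|66|yaw|floor|table)"
```

```text
27.4833 [429.39465395  -8.18673878 184.4303026 ] [ 9.83367717e-01 -1.81625536e-01  2.88183584e-04 -1.18580456e-04] [ 0.50508028 -1.14497713 -0.02030421]
[[0.0, -0.952, -0.306, 78.128], [1.0, -0.0, 0.0, -0.18], [-0.0, -0.306, 0.952, -141.696], [0.0, 0.0, 0.0, 1.0]]
cart_a 0.96 [258.  51. 299. 177.] ztop 70.3 c [487.8 -29.5] [28.4 88.2] 68.98
cart_a 0.51 [227.   0. 334. 218.] ztop 95.8 c [486.2 -29.8] [ 47.1 100.2] 68.93
magazine 0.92 [227.   0. 336. 221.] ztop 95.8 c [486.2 -29.8] [ 47.1 100.2] 68.93
5 9.064998292223436 [array([486.6, -29.8]), array([ 90.8, 168.7]), np.float64(69.0)]
54 58.89005681739806 [array([486.4, -29.8]), array([ 60. , 161.2]), np.float64(69.1)]
yaw -0.3649721126415822
54 3250 [[-80.6, -79.0, -70.1, 66.6, 73.3, 79.3, 80.6], [-30.0, -27.7, -14.9, -0.3, 15.0, 27.8, 30.0]]
66 5171 [[-55.8, -41.9, -20.1, 4.2, 26.1, 45.1, 62.4], [-27.9, -12.9, -6.7, 1.0, 8.2, 14.3, 29.2]]
floor [67.8142954  68.4735164  68.98092995 69.48108792 70.17471633]
table -0.8888615518913809
```

View pics/j.png

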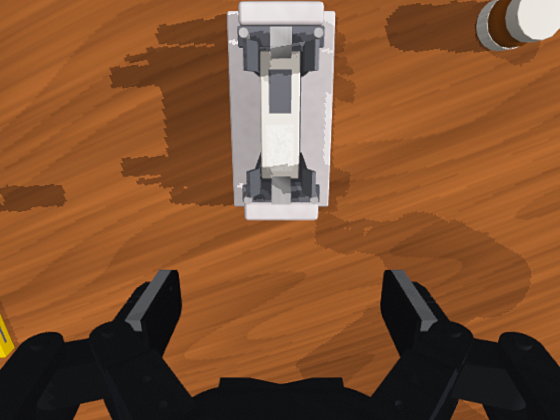

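The picture shows the top cartridge under both lips (pixels (280,52) and (280,178)). Its top is at the same 69 mm reading as the first, and it lies flat. Handing in.

```bash
python3 -c "
from h import *
print(arm.job_done())"
```

```text
the job is handed in; nothing more can be done
None
```

Both white cartridges are stacked under the magazine's lips and let go, and I've handed the job in; no verdict came back. The final camera check shows the top one flat, about 1.5 mm off centre, with both lips shut. The highest pressing force I saw was 14.2 N.

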